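# Stand the tall turned piece in the holding jig

### The arm

A 7-joint arm with a two-finger parallel gripper is mounted at the origin on the work surface. World frame = base frame: x ahead of the robot, y to its left, z up, the work surface at z = 0. Lengths are in m, angles in rad, forces in N, time in s.
With the tool pointing down it reaches from about 0.4 to 0.85 m from the base axis. Payload 4.4 kg.
Tool frame: the origin (TCP) lies midway between the tips of the shut fingers; the grasp point (between the pads) lies 19 mm behind it; y points along the fingers, z is the direction in which the jaws open and shut, and the axes are right-handed (so a half turn about y gives the same grasp; the last joint's range is limited). The gripper opens to 94 mm and grips with 3 to 60 N. Pads are 16 mm wide; open, the fingers measure 119 mm over their backs; the gripper's body (75 mm by 177 mm) begins 78 mm behind the grasp point.
Start: joints at [-1.191, 0.628, 0.038, 1.517, -0.027, 0.996, -0.02], TCP at [0.28, 0.586, 0.205] pointing down, gripper open.
Joint ranges: [-3.06, 3.06], [-0.37, 2.12], [-1.25, 1.32], [0.18, 2.47], [-1.1, 4.24], [0.23, 1.98], [-2.94, 2.94]. Speed limits (rad/s): [2.57, 2.57, 3.14, 3.14, 3.14, 3.14, 3.14].

### API

Orientations are given as [roll, pitch, yaw] about the fixed x, y, z axes, in that order (R = Rz(yaw) Ry(pitch) Rx(roll)).
In Python, from bench import robot, cams gives the robot as it stands.
- The arm moves only by the tool step_arm, never from a script. Its argument "targets" is a list of rows, each a list of 6 numbers: the shift along the tool's x, y, z in units of 30 mm (1.0 is 30 mm), then the turn, a rotation vector about the tool's x, y, z in units of 6 degrees (1.0 is 6 degrees). In form: [[x, y, z, ax, ay, az], ...]. A call has 1 to 5 rows; each row is the pose to reach, as a shift and turn from the pose measured when the call began, along the tool's axes at that moment; what a row does not reach only later rows make up. A row lasts 1/10 s, in which the tool goes at most 50 mm and 8.59 degrees, less where a joint would pass 70% of its speed; a pose out of reach is approached as far as the arm can. A call with a gripper value outside its range is refused whole. "grip" is the gripper command: -1 is fully open, 1 is shut, values between are in proportion, set as the call begins (left out, the last holds). The fingers move at their own pace and stop on an object; "newtons" is the grip in N (left out, the last holds). Time passes only in rows, so rows that repeat a pose let the fingers close. It gives the time, the measured TCP pose, the force and the opening at its end, in the units of the state.
- robot.get_obs(): the state, without advancing time (a new reading comes with each control period).
- cams.camera(name): name is "scene" or "top" or "wrist"; returns a dict with "image" (480x640x3 uint8, red, green, blue), "mtx" (3x3 intrinsics, pixels), "rvec" (rotation vector, rad) and "tvec" (3), from world to camera coordinates, as OpenCV has them; the wrist camera has in their place "mount" (4x4, takes a point from camera to tool coordinates, whose origin is the TCP and whose axes are the tool frame's). Camera axes: x right, y down, z forward; pixel columns grow to the right and rows downward; lengths in m; the calibration is good to about 2 mm. A picture is of the moment at which its call begins: read the wrist's pose just before it. There is no depth.
- robot.close_job(): hands the job in, once; it reports no verdict.
The state is a dict: "t": time; "joint_positions": joint angles; "qd": joint speeds; "joint_torque": joint torques, N m; "ee_pos": TCP position; "orientation": TCP orientation; "force": force on the tool from outside, world axes, zero at the start; "torque": the same for the moment, N m; "width": finger opening in m.
Only numpy, scipy, OpenCV 4.12 (cv2) and the standard library are available. Lean on these libraries where they do the work, as an engineer would, in place of code of your own. Each camera call takes 0.05 s, during which the arm holds its last target.

### The job

Pull the jig's sliding jaw back as far as it goes, then carry the tall ball-topped turned piece over slowly (well under half a metre a second), keeping it upright, stand it on the jig plate at the V fence and let go of it. Then slide the jaw forward until it holds the foot of the piece snug in the V, with the piece still standing upright. Leave the bowl, the tin and the gouge where they are.

Things in the scene. Friction and masses are not known exactly. Their poses are not given: they have to be found in the camera images.
- finial: Tall turned piece of pale wood, loose on the bench, 195 mm tall, 0.14 to 0.27 kg: round foot 52 mm across and 12 mm thick, stem 17 mm across, ball 66 mm across centred 126 mm up, then a tip. Top-heavy: centre of mass about 110 mm up; standing, it falls when it leans about 13 degrees. Origin: centre of the foot's underside; z up along the stem; yaw has no meaning.
- tip (a point): Centre of the flat top of the tall piece, 195 mm above its origin: the top of its straight round tip, 24 mm across, which reaches from the ball (158 mm up) to the top, 37 mm of it free. The tip is the place to grip the piece, from above.
- jig: Fixed holding jig, moved and turned at each start: dark steel plate, 12 mm thick, 96 mm wide (its x), from y = -295 to +50 mm; V fence at the +y end, sliding jaw coming from -y between two rails (y -288 to -123 mm, tops 26 mm above the bench; a bridge over the jaw at y -134 to -123 mm, top 32 mm above the bench). Origin: on the bench under the seat centre; y along the slide towards the V, z up.
- seat (a point): Seat centre: where the centre of the foot's underside lies when the foot touches both V walls. On the plate's top, 12 mm above the bench; axes as the jig's. The aluminium fence has two walls at 45 degrees to y, opening towards -y, each 26 mm from this point, 18 mm high above the plate and 54 mm long; their faces meet 37 mm from this point towards +y.
- jaw (a joint): Travel of the jaw in m along the jig's -y: 0 fully forward, 0.110 fully back (stop). Starts at 0 to 0.026, covering the seat. Its flat steel face, 40 mm wide, from 1 to 15 mm above the plate, is at jig y = +4 mm minus this value, so it touches the foot of a piece seated in the V at 0.030. Slides with about 2.5 N of friction, no spring, stays where it is left.
- handle (a point): Grip point of the jaw's upright round black handle, 150 mm behind (-y of) the jaw face, moving with the jaw. The handle is 24 mm across and straight from 36 mm to its top 102 mm above the bench (below it a collar 30 mm across); this point is on its axis, 87 mm above the bench. Axes as the jig's.
- bowl: A small turned bowl blank of darker wood, 90 mm across and 55 mm tall, loose on the bench; leave it. Origin: centre of its underside.
- tin: A plain steel tin, 72 mm across and 60 mm tall, loose on the bench; leave it. Origin: centre of its underside.
- gouge: A turning gouge lying on the bench, 250 mm long, wooden handle and steel blade; leave it. Origin: on the bench under it, 120 mm from the handle's end; x towards the blade's tip.
Mind the look-alikes: they are no part of the job. Several things have the shape of the finial; the one meant has the colours described above.

How it is judged:
On the way, in this order (a step that is already met when the one before it is completed fails the run):
1. the jaw is pulled back (at least 100 of its 110 mm) (value of joint jaw above 0.1 m), for 0.1 s.
2. the tall piece stands upright and released on the jig plate, in or in front of the V, with the jaw still clear back (z of finial in the frame of seat between -0.004 and 0.004 m and x of finial in the frame of seat between -0.025 and 0.025 m and y of finial in the frame of seat between -0.06 and 0.008 m and angle between finial's own z axis and vertical below 0.07 rad and contact force between finial and the fingers below 0.1 N and value of joint jaw above 0.05 m), for 0.3 s.
At the end, for the whole second after the job is handed in: The tall piece stands at rest on the jig plate, upright within 3 degrees, its foot in the V (its axis within 5 mm of the seat centre), the jaw closed on the foot (jaw value 0.025 to 0.034), the piece and the handle let go, and the bowl, tin and gouge within 20 mm of where they were (horizontal distance between finial and seat below 0.005 m and z of finial in the frame of seat between -0.004 and 0.004 m and angle between finial's own z axis and vertical below 0.05 rad and value of joint jaw between 0.025 and 0.034 m and linear speed of finial below 0.02 m/s and distance of each of bowl, tin, gouge from where it was at the start of the episode below 0.02 m); the robot touches nothing.
It fails at once if the tall piece leans more than 20 degrees (angle between finial's own z axis and vertical above 0.35 rad).
It fails at once if the tall piece moves (or drops) faster than 0.5 m/s (linear speed of finial above 0.5 m/s).
It fails at once if the bowl, the tin or the gouge is moved by more than 20 mm (distance of any of bowl, tin, gouge from where it was at the start of the episode above 0.02 m).
It also fails if it takes over 72 s, if anything falls off the work surface, if the arm or the gripper's body presses on something with over 40 N, if the wrist force passes 120 N, or if a joint passes its speed limit or range.

## Working session

There is one attempt and no reset: what is moved stays moved. The work goes in short steps, Python scripts to look and compute and a tool call to move; the robot and the scene stay as the last step left them, time stands still between calls to the robot, and variables do not carry over. Pictures are saved under pics/ and viewed, and the job is handed in when it is done.

Besides the shell and the picture viewer there is one more tool, called after ">>>" as name(argument=value, ...) on one line, values as JSON. step_arm: Moves the arm, as the interface text tells. Its arguments: {"type":"object","properties":{"targets":{"type":"array"},"grip":{"type":"number"},"newtons":{"type":"number"}},"required":["targets"]}

```bash
mkdir -p pics; ls; cat > h.py <<'E'
import numpy as np, cv2
from bench import robot, cams
from scipy.spatial.transform import Rotation as R
def snap(n,f):
    c=cams.camera(n); cv2.imwrite('pics/'+f,cv2.cvtColor(c['image'],cv2.COLOR_RGB2BGR)); return c
def save(c,f):
    np.savez(f,**c)
def ray(c,u,v):
    p=cv2.undistortPoints(np.array([[[u,v]]],float),c['mtx'],None)[0,0]
    Rm=cv2.Rodrigues(np.array(c['rvec'],float))[0]; t=np.array(c['tvec'],float).ravel()
    o=-Rm.T@t; d=Rm.T@np.array([p[0],p[1],1.]); return o,d
def onz(c,u,v,z):
    o,d=ray(c,u,v); return o+d*(z-o[2])/d[2]
def proj(c,P):
    return cv2.projectPoints(np.array(P,float).reshape(-1,3),np.array(c['rvec'],float),np.array(c['tvec'],float),c['mtx'],None)[0].reshape(-1,2)
def tri(c1,p1,c2,p2):
    o1,d1=ray(c1,*p1);o2,d2=ray(c2,*p2)
    d1/=np.linalg.norm(d1);d2/=np.linalg.norm(d2)
    s=np.linalg.lstsq(np.c_[d1,-d2],o2-o1,rcond=None)[0]
    a=o1+s[0]*d1;b=o2+s[1]*d2
    return (a+b)/2,np.linalg.norm(a-b)
def toolR():
    o=robot.get_obs(); return np.array(o['ee_pos']),R.from_euler('xyz',o['orientation'])
def to_units(Ptcp,Rt=None):
    p,r=toolR(); d=r.inv().apply(np.array(Ptcp)-p)/0.03
    w=np.zeros(3) if Rt is None else np.degrees((r.inv()*Rt).as_rotvec())/6
    return np.round(d,3),np.round(w,3)
E
python3 - <<'E'
from h import *
o=robot.get_obs(); print(o)
print(toolR()[1].as_matrix().round(3))
for n in ('scene','top'):
    c=snap(n,n+'0.png'); save(c,n+'0.npz'); print(n,c['mtx'].tolist(),ray(c,320,240))
E
```

```text
pics
{'t': 0.0, 'joint_positions': array([-1.19083764,  0.62934884,  0.03844377,  1.51833784, -0.02699697,
        0.99629279, -0.01998214]), 'qd': array([ 0.00149382, -0.00062089,  0.00234986,  0.00056966, -0.00019924,
        0.00081927,  0.00074839]), 'joint_torque': array([ 4.27766554e-05, -5.49730146e+01,  1.14368834e+00, -1.86621630e+01,
       -5.22353989e-02,  2.38657492e-02,  1.52862544e-04]), 'ee_pos': array([0.27993578, 0.58590503, 0.20456205]), 'orientation': array([-1.57266487e+00, -2.77415139e-05, -4.45739934e-01]), 'force': array([ 0.42018732, -0.16222099,  0.59138671]), 'torque': array([0.00064196, 0.04573388, 0.01244824]), 'width': 0.09399001309934538}
[[ 0.902 -0.001  0.431]
 [-0.431 -0.002  0.902]
 [ 0.    -1.    -0.002]]
scene [[515.7122929605562, 0.0, 320.3826830464074], [0.0, 515.7122929605562, 236.85673500924725], [0.0, 0.0, 1.0]] (array([ 1.23557867, -0.0116424 ,  0.68728821]), array([-0.75001578, -0.01896041, -0.66117662]))
top [[469.0860443663376, 0.0, 316.1077545976253], [0.0, 469.0860443663376, 239.36137461619293], [0.0, 0.0, 1.0]] (array([ 0.41088641, -0.01099444,  1.07212349]), array([ 0.21330288, -0.01664674, -0.97688048]))
```

View pics/scene0.png

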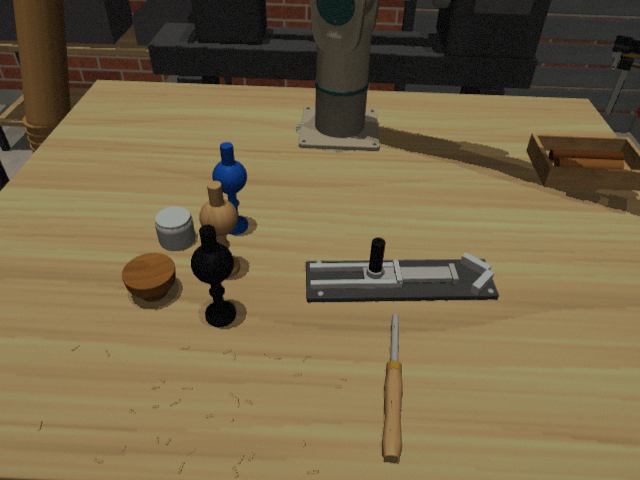

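View pics/top0.png

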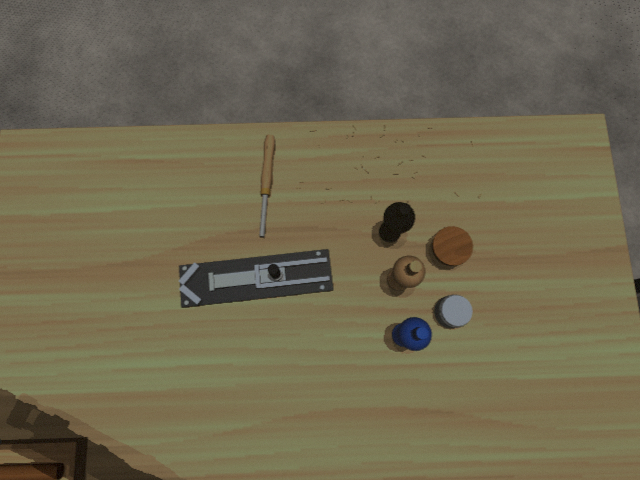

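Three finial shapes are present: blue (scene 230,190), black (213,275) and pale wood (217,225). The pale wooden one fits the description. I'll zoom in on it and on the jig.

```bash
python3 - <<'E'
from h import *
cs=dict(np.load('scene0.npz'));ct=dict(np.load('top0.npz'))
print(proj(cs,[0.28,0.586,0.205]),proj(ct,[0.28,0.586,0.205]),proj(ct,[[0,0,0],[.5,0,0],[.5,.2,0]]).tolist())
a=cs['image'][170:300,130:290];b=ct['image'][235:315,340:440]
a=cv2.resize(a,(400,325),interpolation=cv2.INTER_CUBIC);b=cv2.resize(b,(400,320),interpolation=cv2.INTER_CUBIC)
o=np.zeros((325,800,3),np.uint8);o[:,:400]=a;o[:320,400:]=b
c=cv2.resize(ct['image'][240:315,170:340],(800,353),interpolation=cv2.INTER_CUBIC)
d=cv2.resize(cs['image'][225:305,300:500],(800,320),interpolation=cv2.INTER_CUBIC)
cv2.imwrite('pics/cropA.png',o[:,:,::-1]);cv2.imwrite('pics/cropT.png',c[:,:,::-1]);cv2.imwrite('pics/cropS.png',d[:,:,::-1])
E
```

```text
[[635.83794074 118.00065685]] [[-26.39111446 430.8761784 ]] [[316.10039157023135, 548.5971212196474], [309.2354373782328, 302.67856768252005], [221.1280933972129, 305.43202687209975]]
```

View pics/cropA.png

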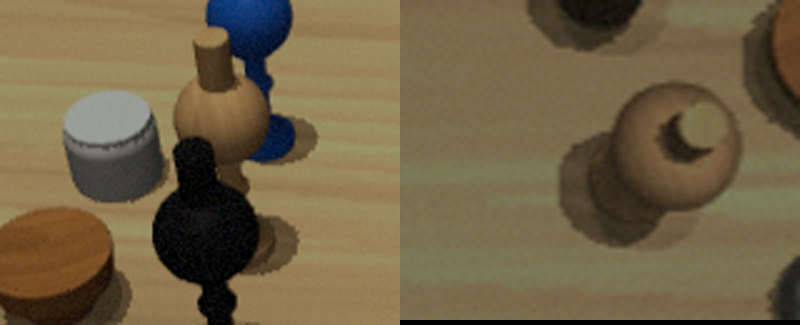

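View pics/cropT.png

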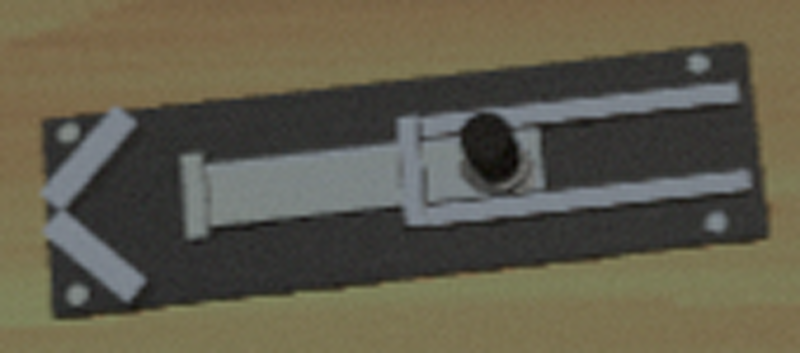

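View pics/cropS.png

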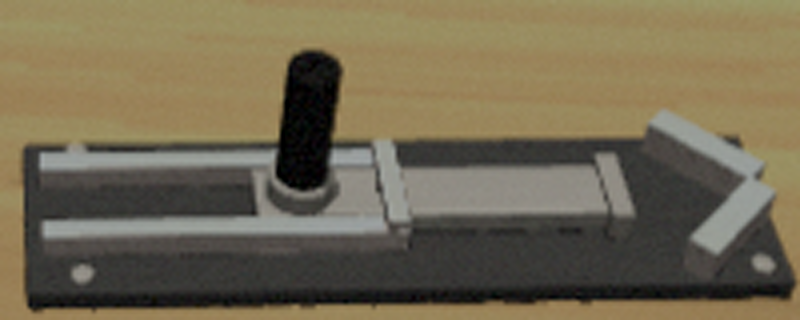

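The crop confirms the pale wooden piece: tip top at scene ≈(215,182) and top ≈(415,266), with the black one standing just in front of it. The handle top is near scene (378,241) and top (272,268). Next I'll measure by masks and corners.

```bash
python3 - <<'E'
from h import *
cs=dict(np.load('scene0.npz'));ct=dict(np.load('top0.npz'))
# plate: dark in top image
def platemask(c,x0,x1,y0,y1):
    im=c['image'].astype(int); hsv=cv2.cvtColor(c['image'],cv2.COLOR_RGB2HSV)
    m=np.zeros(im.shape[:2],np.uint8); sub=(hsv[...,1]<60)
    m[y0:y1,x0:x1]=sub[y0:y1,x0:x1]*255
    m=cv2.morphologyEx(m,cv2.MORPH_CLOSE,np.ones((5,5)))
    cn=max(cv2.findContours(m,cv2.RETR_EXTERNAL,cv2.CHAIN_APPROX_NONE)[0],key=cv2.contourArea)
    return m,cn
m,cn=platemask(ct,165,345,242,315)
q=cv2.approxPolyDP(cn,6,True)[:,0]; print(q.tolist())
P=np.array([onz(ct,*p,0.012) for p in cn[:,0]])[:,:2]
r=cv2.minAreaRect((P*1000).astype(np.float32)); print('top rect',r)
print([onz(ct,170+x/4.706,240+y/4.706,.012).round(4).tolist() for x,y in [(42,118),(748,43),(768,237),(52,318)]])
print('scene corners',[onz(cs,300+x/4,225+y/4,.012).round(4).tolist() for x,y in [(25,147),(738,137),(793,288),(28,297)]])
print('handle top',onz(ct,170+490/4.706,240+132/4.706,.102),onz(cs,300+316/4,225+62/4,.102))
print('tip', onz(ct,340+304/4,235+128/4,.195),onz(cs,130+212/2.5,170+38/2.5,.195))
print(tri(ct,(340+304/4,235+128/4),cs,(130+212/2.5,170+38/2.5)))
o,d=ray(ct,340+276/4,235+145/4); print('ball',onz(ct,340+276/4,235+147/4,.126),onz(cs,130+221/2.5,170+117/2.5,.126))
E
```

```text
[[328, 251], [181, 265], [181, 305], [332, 289]]
top rect ((561.197021484375, 122.54252624511719), (98.50772094726562, 346.6356201171875), 4.488868236541748)
[[0.5937, 0.2951, 0.012], [0.6202, -0.0489, 0.012], [0.525, -0.055, 0.012], [0.497, 0.2873, 0.012]]
scene corners [[0.5333, -0.0542, 0.012], [0.5044, 0.2864, 0.012], [0.6015, 0.2916, 0.012], [0.6277, -0.0469, 0.012]]
handle top [0.56571502 0.07025638 0.102     ] [0.56620177 0.07298301 0.102     ]
tip [ 0.54457922 -0.20565388  0.195     ] [ 0.55352972 -0.20287629  0.195     ]
(array([ 0.54533744, -0.20604511,  0.18922261]), np.float64(0.001749394884636408))
ball [ 0.54578448 -0.20597083  0.126     ] [ 0.55009283 -0.20519047  0.126     ]
```

Jig from both views: centre about (0.562, 0.120), yaw about 4.5°, seat about (0.5525, 0.242), jaw about 25 mm. These agree with the given sizes (344 × 97 mm plate, handle on the axis). Next I'll move over the handle and check with the wrist camera.

```bash
cat >> h.py <<'E'
def down(zang):  # tool y down, tool z horizontal at world angle zang(rad)
    z=np.array([np.cos(zang),np.sin(zang),0]);y=np.array([0,0,-1.]);x=np.cross(y,z)
    return R.from_matrix(np.c_[x,y,z])
E
python3 - <<'E'
from h import *
print(to_units([.566,.0715,.205],down(np.radians(94.5))))
cs=dict(np.load('scene0.npz'));ct=dict(np.load('top0.npz'))
# neighbours
print('blue',onz(ct,421,333,.195),onz(cs,227,149,.195),'black',onz(ct,401,210,.195),onz(cs,208,231,.195))
print('bowl',onz(ct,453,246,.055),'tin',onz(ct,455,311,.06))
E
```

```text
(array([ 1.5997e+01,  8.0000e-03, -1.1362e+01]), array([ 1.500e-02, -5.007e+00, -4.000e-03]))
blue [ 0.42212321 -0.20540169  0.195     ] [ 0.44151487 -0.20305908  0.195     ] black [ 0.65716422 -0.18514205  0.195     ] [ 0.66814097 -0.19017282  0.195     ]
bowl [ 0.61030195 -0.32227129  0.055     ] tin [ 0.46764021 -0.31168509  0.06      ]
```

>>> step_arm(targets=[[1.4, 0, -1, 0, -0.4, 0], [2.7, 0, -1.9, 0, -0.8, 0], [4, 0, -2.85, 0, -1.2, 0], [5.3, 0, -3.8, 0, -1.6, 0], [6.6, 0, -4.7, 0, -2, 0]], grip=-1)

```text
t: 0.6
ee_pos: [0.3982, 0.3713, 0.2047]
orientation: [-1.573, 0.001, -0.234]
force: [0.3, -0.5, 0.4]
width: 0.0937
```

```bash
python3 -c "
from h import *
print(to_units([.566,.0715,.205],down(np.radians(94.5))))"
```

```text
(array([ 7.76e+00,  4.00e-03, -8.42e+00]), array([ 0.022, -2.988, -0.009]))
```

>>> step_arm(targets=[[1, 0, -1.1, 0, -0.4, 0], [2, 0, -2.2, 0, -0.8, 0], [3, 0, -3.3, 0, -1.2, 0], [4, 0, -4.4, 0, -1.6, 0], [5, 0, -5.45, 0, -2, 0]])

```text
t: 1.1
ee_pos: [0.5066, 0.1754, 0.2048]
orientation: [-1.573, 0.002, -0.023]
force: [0.6, 0.5, 0.1]
width: 0.0935
```

```bash
python3 -c "
from h import *
print(to_units([.566,.0715,.205],down(np.radians(94.5))))"
```

```text
(array([ 2.062e+00, -2.000e-03, -3.416e+00]), array([ 0.023, -0.974, -0.016]))
```

>>> step_arm(targets=[[0.9, 0, -1.4, 0, -0.4, 0], [1.6, 0, -2.6, 0, -0.8, 0], [2.05, 0, -3.4, 0, -0.97, 0], [2.05, 0, -3.4, 0, -0.97, 0], [2.05, 0, -3.4, 0, -0.97, 0]])

```text
t: 1.6
ee_pos: [0.5652, 0.0719, 0.2045]
orientation: [-1.573, 0.003, 0.077]
force: [0.1, 0.5, -0.4]
width: 0.094
```

```bash
python3 - <<'E'
from h import *
print(to_units([.566,.0715,.205],down(np.radians(94.5))))
p,r=toolR()
c=snap('wrist','w1.png'); save(c,'w1.npz'); np.savez('w1p.npz',p=p,r=r.as_matrix())
print(c['mount'].round(3),c['mtx'],p)
E
```

```text
(array([ 0.025, -0.018, -0.015]), array([ 0.017, -0.019, -0.028]))
[[-0.001  0.96   0.281 -0.082]
 [-0.001 -0.281  0.96  -0.179]
 [ 1.     0.     0.001  0.001]
 [ 0.     0.     0.     1.   ]] [[420.49522222   0.         317.64003863]
 [  0.         420.49522222 235.8113172 ]
 [  0.           0.           1.        ]] [0.56522256 0.07188011 0.20447286]
```

View pics/w1.png

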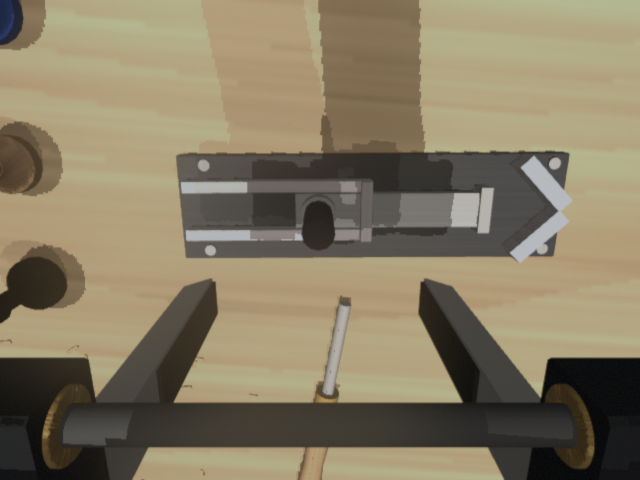

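```bash
cat >> h.py <<'E'
def wristc(c,p,rm):
    T=np.eye(4);T[:3,:3]=rm;T[:3,3]=p; W=np.linalg.inv(T@c['mount'])
    c=dict(c);c['rvec']=cv2.Rodrigues(W[:3,:3])[0];c['tvec']=W[:3,3];return c
E
python3 - <<'E'
from h import *
w=dict(np.load('w1.npz'))['image'];
a=cv2.resize(w[140:270,165:365],(800,520),interpolation=cv2.INTER_CUBIC);b=cv2.resize(w[140:270,400:600],(800,520),interpolation=cv2.INTER_CUBIC)
cv2.imwrite('pics/w1a.png',a[:,:,::-1]);cv2.imwrite('pics/w1b.png',b[:,:,::-1])
E
```

```text
(no output)
```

View pics/w1a.png

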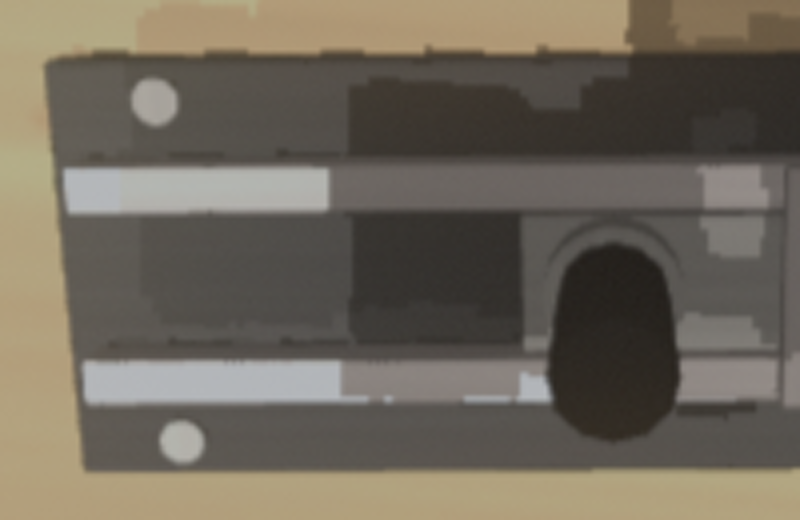

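View pics/w1b.png

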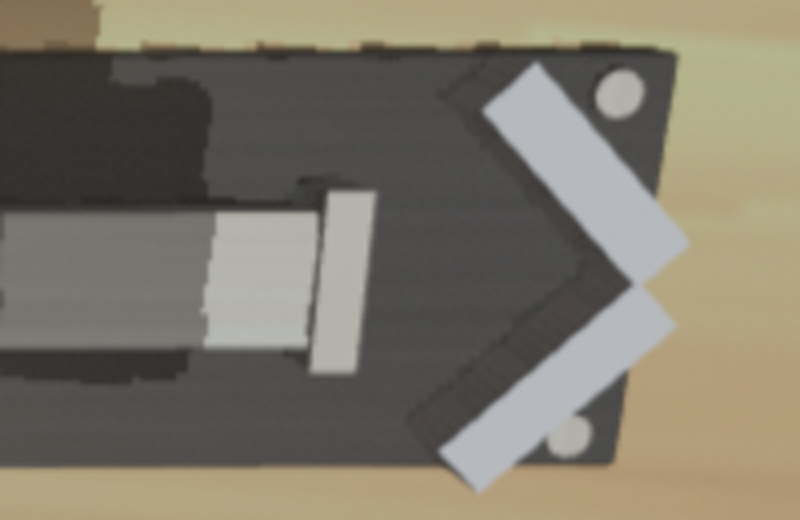

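```bash
python3 - <<'E'
from h import *
q=np.load('w1p.npz');c=wristc(dict(np.load('w1.npz')),q['p'],q['r'])
f=lambda u,v,z:onz(c,u,v,z)[:2]
A=[f(177,155.75,.012),f(569,153.75,.012),f(553,255.75,.012),f(186.25,257.5,.012)]
print(np.round(A,4).tolist(),[np.linalg.norm(A[i]-A[(i+1)%4]).round(4) for i in range(4)])
m=lambda a,b:(a+b)/2
e0=m(A[0],A[3]);e1=m(A[1],A[2]);y=(e1-e0)/np.linalg.norm(e1-e0);x=np.array([y[1],-y[0]])
ctr=np.mean(A,0);seat=ctr+.1225*y
print('ctr',ctr,'ang',np.degrees(np.arctan2(y[1],y[0])),'seat from plate',seat)
j=lambda P:np.round([(P-seat)@x*1e3,(P-seat)@y*1e3],1)
print('apex top (0,37)',j(f(558.75,211.5,.030)),'apex bot',j(f(547,205.5,.012)),'ends (+-38.2,-1.4)',j(f(520.75,167.5,.03)),j(f(510,253,.03)))
print('handle',j(f(318.25,234.5,.102)),f(318.25,234.5,.102),'jaw face',j(f(400+376/4,140+190/4,.027)),j(f(400+357/4,140+373/4,.027)))
E
```

```text
[[0.528, -0.0532], [0.4999, 0.2872], [0.5933, 0.2951], [0.6216, -0.046]] [np.float64(0.3415), np.float64(0.0937), np.float64(0.3423), np.float64(0.0938)]
ctr [0.56071211 0.12075933] ang 94.72567864270455 seat from plate [0.55061992 0.2428429 ]
apex top (0,37) [ 0.5 36.9] apex bot [-1.  35.9] ends (+-38.2,-1.4) [-37.4  -0.7] [37.9 -0.5]
handle [  -0.6 -170.1] [0.56405332 0.07322566] jaw face [-20.1 -19.9] [ 20.5 -19.6]
```

The wrist view gives seat (0.5507, 0.243), yaw 94.7°, handle (0.564, 0.073) and jaw about 24 mm. The fence apex and wall ends fit to within 1 mm. Going down on the handle.

```bash
python3 -c "
from h import *
print(to_units([.5643,.0732,.07],down(np.radians(94.7))))"
```

```text
(array([-0.006,  4.487,  0.007]), array([ 0.012, -0.03 , -0.028]))
```

>>> step_arm(targets=[[0, 1.2, 0, 0, 0, 0], [0, 2.4, 0, 0, 0, 0], [0, 3.5, 0, 0, -0.03, 0], [0, 4.48, 0, 0, -0.03, 0], [0, 4.48, 0, 0, -0.03, 0]])

```text
t: 2.15
ee_pos: [0.5606, 0.0748, 0.0669]
orientation: [-1.572, 0.011, 0.085]
force: [-0.6, 0.6, 0.6]
width: 0.0939
```

>>> step_arm(targets=[[0, 0, 0, 0, 0, 0], [0, 0, 0, 0, 0, 0], [0, 0, 0, 0, 0, 0], [0, 0, 0, 0, 0, 0], [0, 0, 0, 0, 0, 0]], grip=1, newtons=15)

```text
t: 2.65
ee_pos: [0.5612, 0.0748, 0.0678]
orientation: [-1.572, 0.009, 0.085]
force: [0.1, 0.9, -0.6]
width: 0.0574
```

>>> step_arm(targets=[[0.1, 0, 0, 0, 0, 0], [0.1, 0, 0, 0, 0, 0], [0.1, 0, 0, 0, 0, 0], [0.1, 0, 0, 0, 0, 0], [0.1, 0, 0, 0, 0, 0]])

```text
t: 3.15
ee_pos: [0.5643, 0.0742, 0.0677]
orientation: [-1.573, 0.009, 0.085]
force: [0.2, -2.8, 0.5]
width: 0.0235
```

>>> step_arm(targets=[[0, 0, 0, 0, 0, 0], [0, 0, 0, 0, 0, 0], [0, 0, 0, 0, 0, 0]])

```text
t: 3.45
ee_pos: [0.5643, 0.0741, 0.0677]
orientation: [-1.573, 0.009, 0.084]
force: [0.9, -1.8, 0.2]
width: 0.0239
```

>>> step_arm(targets=[[0, 0, -0.5, 0, 0, 0], [0, 0, -1, 0, 0, 0], [0, 0, -1.5, 0, 0, 0], [0, 0, -2, 0, 0, 0], [0, 0, -2.3, 0, 0, 0]])

```text
t: 3.95
ee_pos: [0.5702, 0.0028, 0.0677]
orientation: [-1.573, 0.009, 0.082]
force: [0.7, 2.2, -1.4]
width: 0.0237
```

>>> step_arm(targets=[[0, 0, -0.2, 0, 0, 0], [0, 0, -0.4, 0, 0, 0], [0, 0, -0.55, 0, 0, 0], [0, 0, -0.65, 0, 0, 0], [0, 0, -0.65, 0, 0, 0]])

```text
t: 4.45
ee_pos: [0.5715, -0.0139, 0.0677]
orientation: [-1.57, 0.01, 0.084]
force: [0.4, 6.9, -0.6]
width: 0.0235
```

```bash
python3 - <<'E'
from h import *
o=robot.get_obs();print(o['ee_pos'],o['force'],o['torque'],o['orientation'])
p=np.array(o['ee_pos'])[:2]-[.5507,.243];a=np.radians(94.7);y=np.array([np.cos(a),np.sin(a)])
print('jaw est',-(p@y)-.146)
E
```

```text
[ 0.57152339 -0.01394825  0.06770654] [ 0.38600441  6.91834665 -0.56881556] [ 1.44282763  0.04708305 -0.03751606] [-1.57027168  0.00966351  0.0840661 ]
jaw est 0.11179046739767715
```

The jaw is at its stop: force rose to 6.9 N with an estimate of 0.111. Letting go and rising.

>>> step_arm(targets=[[0, 0, 0.05, 0, 0, 0], [0, 0, 0.05, 0, 0, 0], [0, 0, 0.05, 0, 0, 0], [0, 0, 0.05, 0, 0, 0], [0, 0, 0.05, 0, 0, 0]], grip=-1)

```text
t: 4.95
ee_pos: [0.5714, -0.013, 0.0677]
orientation: [-1.571, 0.01, 0.084]
force: [-0.6, -0.1, 0.6]
width: 0.06
```

>>> step_arm(targets=[[0, -1.3, 0, 0, 0, 0], [0, -2.6, 0, 0, 0, 0], [0, -4.1, 0, 0, 0, 0], [0, -5.6, 0, 0, 0, 0], [0, -7, 0, 0, 0, 0]])

```text
t: 5.45
ee_pos: [0.5733, -0.0131, 0.28]
orientation: [-1.571, 0.009, 0.083]
force: [0.7, -0.1, -0.1]
width: 0.0936
```

```bash
python3 -c "
from h import *
print(to_units([.545,-.205,.285],down(np.radians(90))))"
```

```text
(array([-1.474, -0.152, -6.295]), array([ 0.006,  0.795, -0.084]))
```

>>> step_arm(targets=[[-0.3, 0, -1.3, 0, 0.2, 0], [-0.6, 0, -2.6, 0, 0.4, 0], [-0.9, 0, -3.9, 0, 0.6, 0], [-1.2, -0.1, -5.2, 0, 0.8, -0.08], [-1.47, -0.15, -6.3, 0, 0.8, -0.08]])

```text
t: 5.95
ee_pos: [0.5441, -0.2079, 0.2852]
orientation: [-1.573, 0.0, -0.003]
force: [0.0, 0.0, 0.1]
width: 0.0942
```

>>> step_arm(targets=[[0, 0, 0, 0, 0, 0], [0, 0, 0, 0, 0, 0], [0, 0, 0, 0, 0, 0]])

```text
t: 6.25
ee_pos: [0.5444, -0.2062, 0.2851]
orientation: [-1.571, 0.0, -0.001]
force: [0.2, 0.8, -0.9]
width: 0.0939
```

```bash
python3 - <<'E'
from h import *
p,r=toolR();print(p,r.as_matrix().round(3).tolist())
c=snap('wrist','w2.png'); save(c,'w2.npz'); np.savez('w2p.npz',p=p,r=r.as_matrix())
c=snap('top','top2.png'); save(c,'top2.npz')
E
```

```text
[ 0.54439748 -0.20616932  0.28512813] [[1.0, -0.0, 0.001], [-0.001, -0.001, 1.0], [-0.0, -1.0, -0.001]]
```

View pics/w2.png

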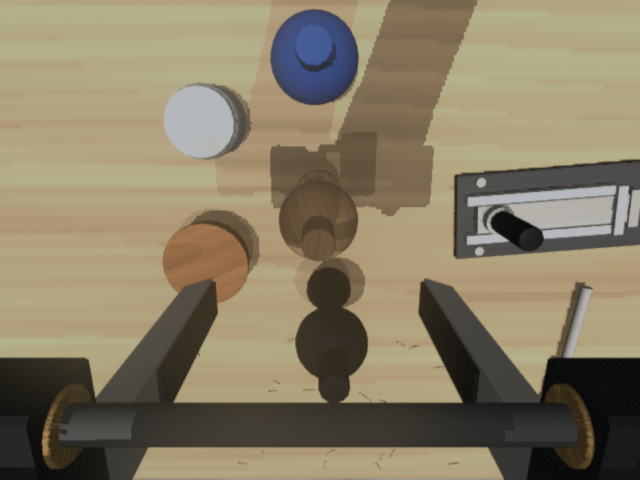

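View pics/top2.png

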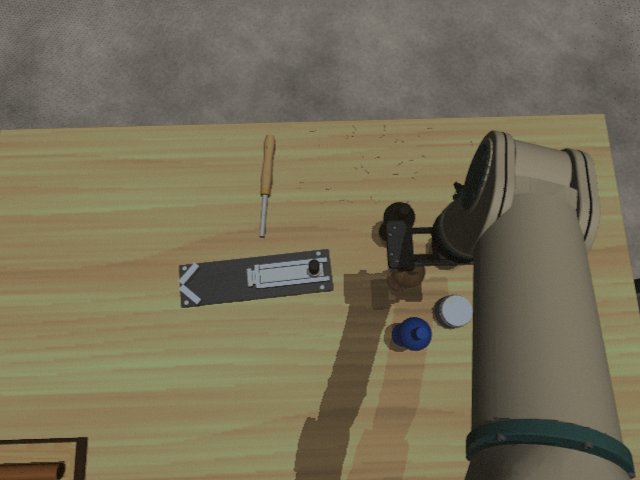

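The jaw is back (top view, handle now at 314,267). The wrist view shows the pale piece at (318,220), tip near (319,240), with the black one below and the blue one above. Enlarging the tip.

```bash
python3 - <<'E'
from h import *
w=dict(np.load('w2.npz'))['image'];
a=cv2.resize(w[160:280,260:380],(600,600),interpolation=cv2.INTER_CUBIC)
a=np.clip(a.astype(int)*2,0,255).astype(np.uint8)
cv2.imwrite('pics/w2a.png',a[:,:,::-1])
E
```

```text
(no output)
```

View pics/w2a.png

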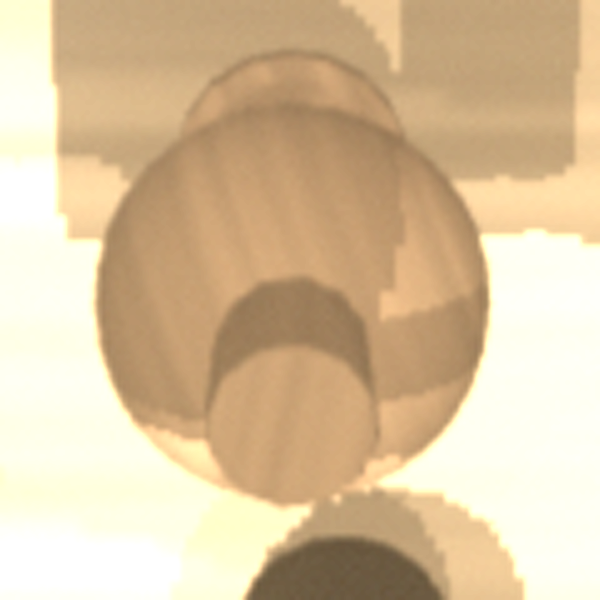

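```bash
python3 - <<'E'
from h import *
q=np.load('w2p.npz');c=wristc(dict(np.load('w2.npz')),q['p'],q['r'])
print('tip',onz(c,318.4,245,.195),'ball',onz(c,318.4,220,.126))
a=onz(c,318.4-16.8,245,.195);b=onz(c,318.4+16.8,245,.195);print('dia',np.linalg.norm(a-b))
t=dict(np.load('top0.npz'));print(tri(c,(318.4,245),t,(416,267)))
print(to_units([.546,-.206,.163],down(np.radians(90))))
E
```

```text
tip [ 0.54726829 -0.20453565  0.195     ] ball [ 0.54735088 -0.20441585  0.126     ]
dia 0.022550819328889447
(array([ 0.54381995, -0.20413324,  0.20391923]), np.float64(0.0014641292588740999))
(array([ 4.800e-02,  4.073e+00, -2.000e-03]), array([ 0.007,  0.001, -0.004]))
```

Tip at (0.547, -0.2045); top and wrist views agree to about 2 mm. Going down.

>>> step_arm(targets=[[0.07, 0.8, 0.05, 0, 0, 0], [0.07, 1.6, 0.05, 0, 0, 0], [0.07, 2.4, 0.05, 0, 0, 0], [0.07, 3, 0.05, 0, 0, 0], [0.07, 3, 0.05, 0, 0, 0]])

```text
t: 6.85
ee_pos: [0.5453, -0.2023, 0.1928]
orientation: [-1.569, 0.005, 0.003]
force: [0.5, 0.3, 0.6]
width: 0.094
```

```bash
python3 -c "
from h import *
print(to_units([.547,-.2047,.163],down(np.radians(90))))"
```

```text
(array([ 0.063,  0.993, -0.08 ]), array([-0.013,  0.024, -0.05 ]))
```

>>> step_arm(targets=[[0.06, 0.5, -0.08, 0, 0, -0.05], [0.06, 0.98, -0.08, 0, 0, -0.05], [0.06, 0.98, -0.08, 0, 0, -0.05], [0.06, 0.98, -0.08, 0, 0, -0.05], [0.06, 0.98, -0.08, 0, 0, -0.05]])

```text
t: 7.35
ee_pos: [0.5479, -0.2046, 0.1647]
orientation: [-1.57, -0.002, 0.003]
force: [-0.2, -0.5, -1.0]
width: 0.0943
```

```bash
python3 - <<'E'
from h import *
print(to_units([.547,-.2047,.163],down(np.radians(90))))
p,r=toolR()
c=snap('wrist','w3.png'); c=wristc(c,p,r.as_matrix());print(proj(c,[p,r.apply([0,-.019,0])+p]))
E
```

```text
(array([-0.03 ,  0.057, -0.002]), array([-0.008,  0.029,  0.02 ]))
[[315.21360242 297.69587498]
 [314.98607497 316.78609737]]
```

View pics/w3.png

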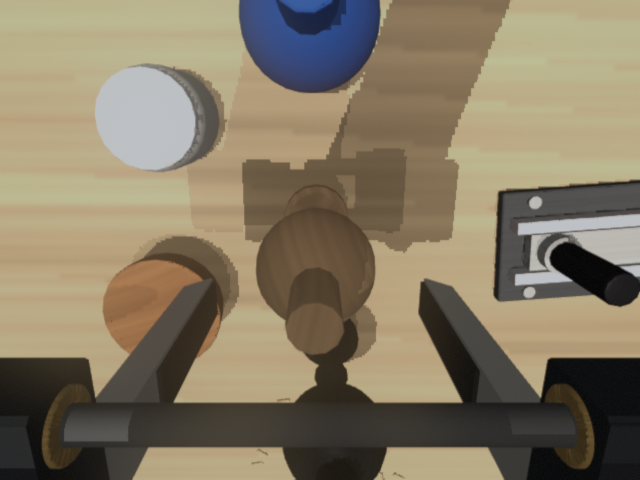

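The wrist view shows the tip disc at (314,328), matching the predicted tool axis at that height, so it is centred. Closing gently.

>>> step_arm(targets=[[0, 0, 0, 0, 0, 0], [0, 0, 0, 0, 0, 0], [0, 0, 0, 0, 0, 0], [0, 0, 0, 0, 0, 0], [0, 0, 0, 0, 0, 0]], grip=1, newtons=8)

```text
t: 7.9
ee_pos: [0.5477, -0.2047, 0.1646]
orientation: [-1.57, -0.002, 0.003]
force: [-0.6, 0.3, -0.2]
width: 0.0574
```

>>> step_arm(targets=[[0, 0, 0, 0, 0, 0], [0, 0, 0, 0, 0, 0], [0, 0, 0, 0, 0, 0], [0, 0, 0, 0, 0, 0], [0, 0, 0, 0, 0, 0]])

```text
t: 8.4
ee_pos: [0.5477, -0.2048, 0.1645]
orientation: [-1.57, -0.002, 0.003]
force: [0.6, -0.8, -0.7]
width: 0.0233
```

>>> step_arm(targets=[[0, 0, 0, 0, 0, 0], [0, 0, 0, 0, 0, 0], [0, 0, 0, 0, 0, 0]], newtons=25)

```text
t: 8.7
ee_pos: [0.5477, -0.2048, 0.1645]
orientation: [-1.57, -0.002, 0.003]
force: [-0.2, -0.9, -0.8]
width: 0.0234
```

>>> step_arm(targets=[[0, -0.1, 0, 0, 0, 0], [0, -0.4, 0, 0, 0, 0], [0, -0.9, 0, 0, 0, 0], [0, -1.4, 0, 0, 0, 0], [0, -1.9, 0, 0, 0, 0]])

```text
t: 9.2
ee_pos: [0.5474, -0.2048, 0.2225]
orientation: [-1.57, -0.002, 0.003]
force: [-0.3, -0.3, -1.6]
width: 0.0236
```

>>> step_arm(targets=[[0, -0.5, 0, 0, 0, 0], [0, -1, 0, 0, 0, 0], [0, -1.5, 0, 0, 0, 0], [0, -2, 0, 0, 0, 0], [0, -2.3, 0, 0, 0, 0]])

```text
t: 9.7
ee_pos: [0.5476, -0.2049, 0.2932]
orientation: [-1.57, -0.003, 0.003]
force: [1.2, -0.6, -2.9]
width: 0.0237
```

```bash
python3 - <<'E'
from h import *
print(robot.get_obs()['force'],to_units([.5477,-.2047,.295],down(np.radians(90))),to_units([.551,.238,.295],down(np.radians(90))))
p,r=toolR()
c=snap('wrist','w4.png');c=snap('scene','s4.png')
E
```

```text
[ 1.22432164 -0.60185747 -2.91292949] (array([ 0.003, -0.06 ,  0.007]), array([-0.003,  0.027,  0.032])) (array([ 0.154, -0.055, 14.763]), array([-0.003,  0.027,  0.032]))
```

View pics/s4.png

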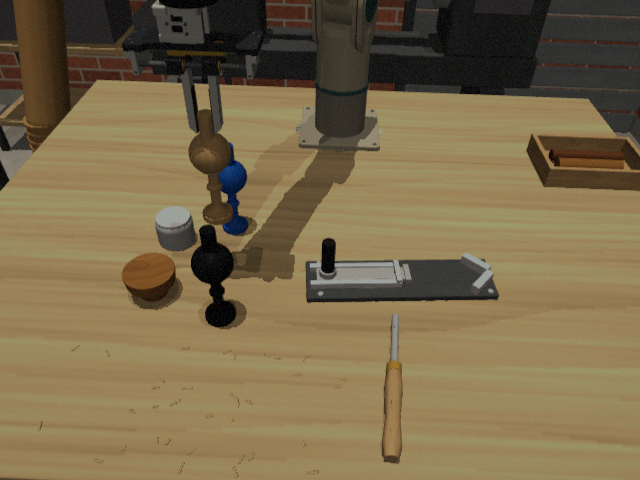

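Lifted and upright: ball at (210,153), foot at (218,213). The jaw is back. Carrying over slowly.

>>> step_arm(targets=[[0, 0, 0.15, 0, 0, 0], [0, 0, 0.45, 0, 0, 0], [0, 0, 0.95, 0, 0, 0], [0, 0, 1.55, 0, 0, 0.03], [0, 0, 2.15, 0, 0, 0.03]])

```text
t: 10.3
ee_pos: [0.5476, -0.1381, 0.2925]
orientation: [-1.57, -0.0, 0.004]
force: [-0.1, -0.3, -2.8]
width: 0.0233
```

>>> step_arm(targets=[[0, 0, 0.6, 0, 0, 0], [0, 0, 1.2, 0, 0, 0], [0, 0, 1.8, 0, 0, 0], [0, 0, 2.4, 0, 0, 0], [0, 0, 3, 0, 0, 0]])

```text
t: 10.8
ee_pos: [0.5466, -0.0456, 0.2922]
orientation: [-1.569, 0.001, 0.006]
force: [0.7, -0.8, -2.2]
width: 0.0235
```

>>> step_arm(targets=[[0, 0, 0.6, 0, 0, 0], [0, 0, 1.2, 0, 0, 0], [0, 0, 1.8, 0, 0, 0], [0, 0, 2.4, 0, 0, 0], [0, 0, 3, 0, 0, 0]])

```text
t: 11.3
ee_pos: [0.5452, 0.0468, 0.2919]
orientation: [-1.568, 0.002, 0.007]
force: [-0.5, 0.6, -2.9]
width: 0.0237
```

```bash
python3 - <<'E'
from h import *
print(to_units([.551,.238,.295],down(np.radians(90))))
E
```

```text
(array([ 0.238, -0.087,  6.372]), array([-0.023,  0.069, -0.019]))
```

>>> step_arm(targets=[[0.04, -0.02, 0.6, 0, 0, 0], [0.08, -0.04, 1.2, 0, 0, 0], [0.12, -0.06, 1.8, 0, 0, 0], [0.15, -0.08, 2.4, 0, 0, 0], [0.18, -0.08, 3, 0, 0, 0]])

```text
t: 11.8
ee_pos: [0.5488, 0.1391, 0.2941]
orientation: [-1.568, 0.003, 0.009]
force: [-0.8, -0.5, -2.0]
width: 0.0234
```

```bash
python3 - <<'E'
from h import *
print(to_units([.551,.237,.295],down(np.radians(90))))
E
```

```text
(array([ 0.101, -0.02 ,  3.261]), array([-0.026,  0.085, -0.03 ]))
```

>>> step_arm(targets=[[0.02, 0, 0.6, 0, 0, 0], [0.04, 0, 1.2, 0, 0.05, -0.03], [0.06, 0, 1.8, 0, 0.08, -0.03], [0.08, 0, 2.3, 0, 0.08, -0.03], [0.1, 0, 2.7, -0.02, 0.08, -0.03]])

```text
t: 12.3
ee_pos: [0.5503, 0.2221, 0.2941]
orientation: [-1.57, 0.001, 0.002]
force: [0.5, -0.5, -1.7]
width: 0.0234
```

```bash
python3 - <<'E'
from h import *
print(to_units([.551,.237,.295],down(np.radians(90))))
E
```

```text
(array([ 0.026, -0.031,  0.497]), array([-0.008,  0.021, -0.009]))
```

>>> step_arm(targets=[[0.02, 0, 0.25, 0, 0, 0], [0.02, 0, 0.45, 0, 0, 0], [0.02, 0, 0.5, 0, 0, 0], [0.02, 0, 0.5, 0, 0, 0], [0.02, 0, 0.5, 0, 0, 0]])

```text
t: 12.8
ee_pos: [0.551, 0.2361, 0.2941]
orientation: [-1.571, 0.001, 0.001]
force: [-0.4, 0.1, -3.0]
width: 0.0238
```

```bash
python3 - <<'E'
from h import *
print(to_units([.551,.237,.295],down(np.radians(90))))
p,r=toolR();print(p)
c=snap('wrist','w5.png');save(c,'w5.npz'); np.savez('w5p.npz',p=p,r=r.as_matrix());c=snap('scene','s5.png');save(c,'s5.npz')
E
```

```text
(array([-0.001, -0.031,  0.029]), array([-0.002,  0.01 , -0.008]))
[0.55103088 0.23613843 0.29405898]
```

View pics/s5.png

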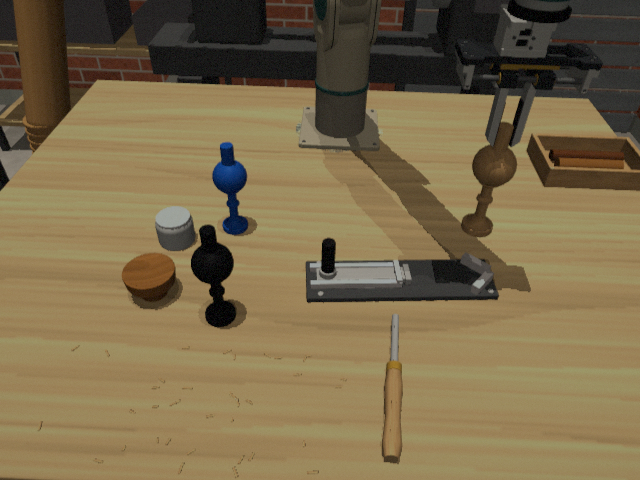

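View pics/w5.png

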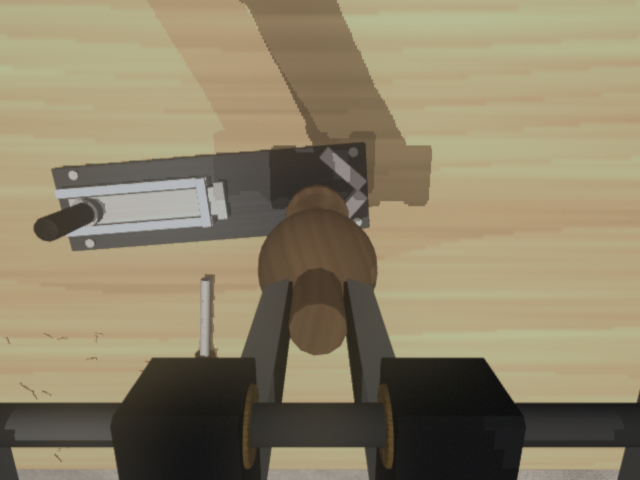

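```bash
python3 - <<'E'
from h import *
q=np.load('w5p.npz');w=wristc(dict(np.load('w5.npz')),q['p'],q['r']);s=dict(np.load('s5.npz'))
z0=q['p'][2]-.1645
for c in (w,s): print(proj(c,[[.551,.2361,z0+h] for h in (0.012,.126,.195)]).round(1).tolist())
im=s['image'];a=cv2.resize(im[110:250,430:550],(600,700),interpolation=cv2.INTER_CUBIC)[:600];cv2.imwrite('pics/s5a.png',np.clip(a[:,:,::-1].astype(int)*1.5,0,255))
E
```

```text
[[316.1, 218.5], [315.5, 268.2], [314.7, 330.3]]
[[477.6, 221.2], [494.0, 164.0], [505.5, 123.8]][ WARN:0@0.624] global loadsave.cpp:1063 imwrite_ Unsupported depth image for selected encoder is fallbacked to CV_8U.
```

View pics/s5a.png

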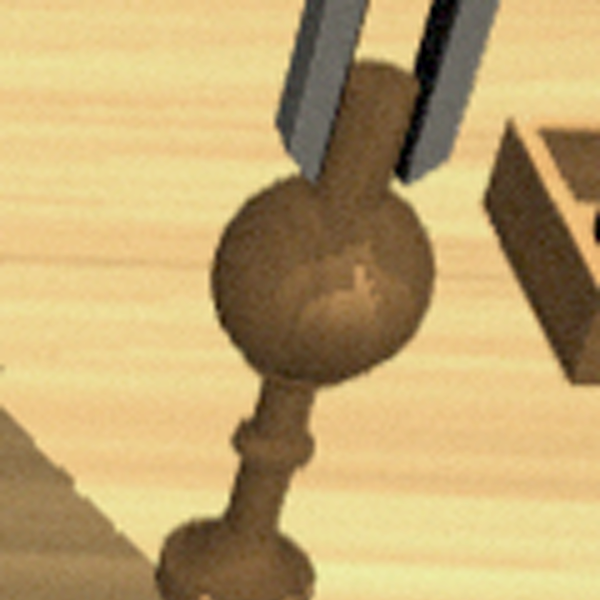

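Measured ball (494.8,165) and foot (477.4,223) match the predicted vertical line at (494,164) and (477.6,221), so the piece is upright. Descending.

>>> step_arm(targets=[[0, 0.2, 0.03, 0, 0, 0], [0, 0.6, 0.03, 0, 0, 0], [0, 1.1, 0.03, 0, 0, 0], [0, 1.6, 0.03, 0, 0, 0], [0, 2.1, 0.03, 0, 0, 0]])

```text
t: 13.4
ee_pos: [0.5505, 0.2369, 0.2295]
orientation: [-1.571, 0.002, 0.001]
force: [-1.0, -0.1, -2.7]
width: 0.0234
```

>>> step_arm(targets=[[0, 0.4, 0, 0, 0, 0], [0, 0.7, 0, 0, 0, 0], [0, 0.9, 0, 0, 0, 0], [0, 1, 0, 0, 0, 0], [0, 1, 0, 0, 0, 0]])

```text
t: 13.9
ee_pos: [0.5505, 0.2369, 0.1993]
orientation: [-1.571, 0.002, 0.001]
force: [-0.7, -0.1, -2.6]
width: 0.0235
```

```bash
python3 - <<'E'
from h import *
print(to_units([.551,.237,.1765],down(np.radians(90))))
p,r=toolR();print(p)
c=snap('wrist','w6.png');save(c,'w6.npz'); np.savez('w6p.npz',p=p,r=r.as_matrix());c=snap('scene','s6.png');save(c,'s6.npz')
im=c['image'];a=cv2.resize(im[150:310,400:520],(600,800),interpolation=cv2.INTER_CUBIC)[200:];cv2.imwrite('pics/s6a.png',np.clip(a[:,:,::-1].astype(int)*1.5,0,255).astype(np.uint8))
E
```

```text
(array([0.019, 0.761, 0.004]), array([ 0.001,  0.01 , -0.019]))
[0.55046875 0.23688735 0.19933423]
```

View pics/s6a.png

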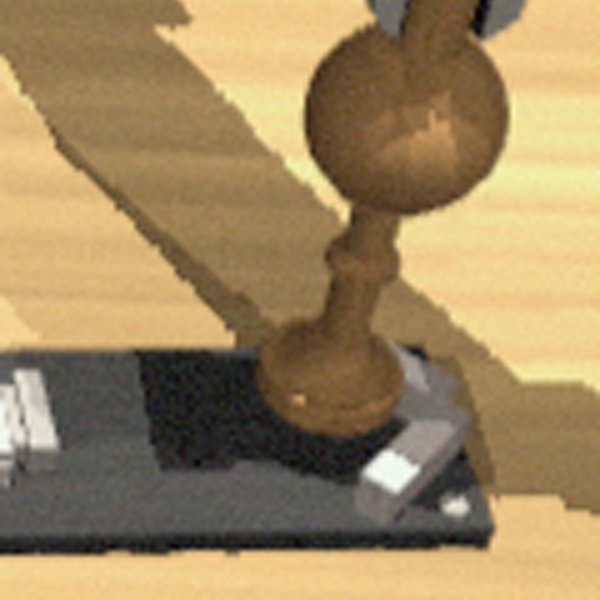

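View pics/w6.png

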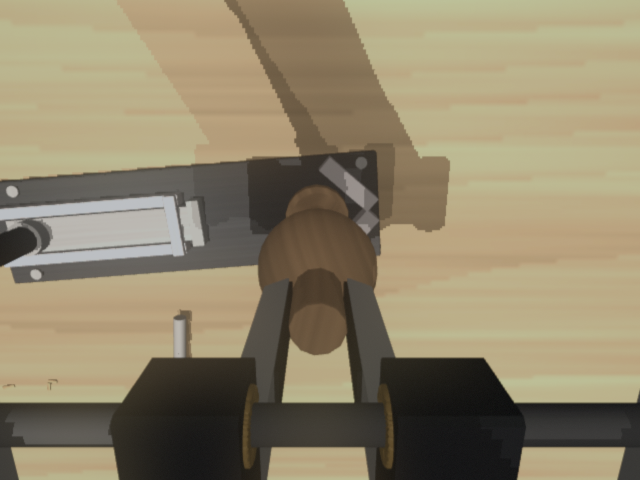

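```bash
python3 - <<'E'
from h import *
q=np.load('w6p.npz');w=wristc(dict(np.load('w6.npz')),q['p'],q['r'])
im=w['image'];a=cv2.resize(im[140:260,270:390],(600,600),interpolation=cv2.INTER_CUBIC)
def J(x,y,z,s=(.5506,.242),a=94.7):
    a=np.radians(a);Y=np.array([np.cos(a),np.sin(a)]);X=np.array([Y[1],-Y[0]]);p=np.array(s)+X*x/1e3+Y*y/1e3;return [*p,z]
for s,col in (((.5506,.242),(255,0,0)),):
    pr=proj(w,[J(-37.5,-1.4,.03,s),J(0,37,.03,s),J(-48,50,.012,s),J(48,50,.012,s)])
    print(pr.round(1).tolist())
    for u in pr: cv2.circle(a,tuple(int(v) for v in ((u-[270,140])*5)),4,col,1)
a=np.clip(a.astype(int)*1.6,0,255).astype(np.uint8)
cv2.imwrite('pics/w6a.png',a[:,:,::-1])
E
```

```text
[[317.1, 170.1], [365.7, 210.7], [375.9, 150.3], [380.2, 256.1]]
```

View pics/w6a.png

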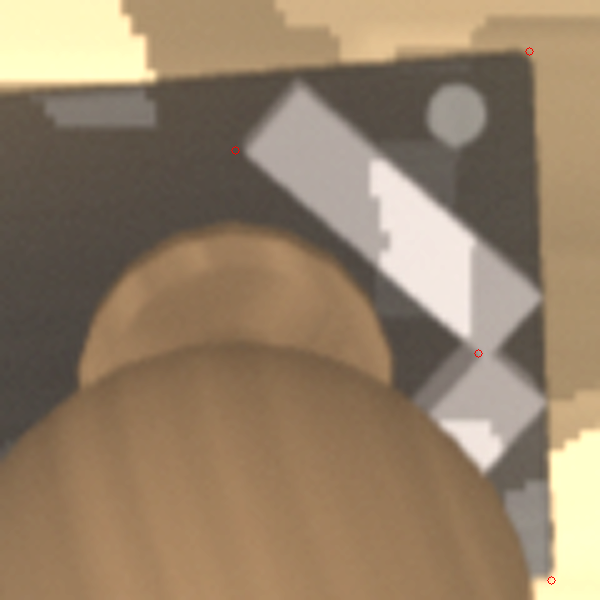

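The fence matches the prediction within about 1 px, and the foot has about 4 mm of clearance to the walls. Lowering the rest.

>>> step_arm(targets=[[0.02, 0.2, 0, 0, 0, 0], [0.02, 0.4, 0, 0, 0, 0], [0.02, 0.55, 0, 0, 0, 0], [0.02, 0.65, 0, 0, 0, -0.02], [0.02, 0.68, 0, 0, 0, -0.02]])

```text
t: 14.5
ee_pos: [0.551, 0.2369, 0.179]
orientation: [-1.571, -0.0, 0.001]
force: [-0.8, -0.8, -2.5]
width: 0.0237
```

>>> step_arm(targets=[[0, 0.03, 0, 0, 0, 0], [0, 0.06, 0, 0, 0, 0], [0, 0.07, 0, 0, 0, 0], [0, 0.08, 0, 0, 0, 0], [0, 0.08, 0, 0, 0, 0]])

```text
t: 15.0
ee_pos: [0.5511, 0.237, 0.1767]
orientation: [-1.571, -0.0, 0.001]
force: [-0.0, 0.4, -1.5]
width: 0.0238
```

>>> step_arm(targets=[[0, 0.02, 0, 0, 0, 0], [0, 0.04, 0, 0, 0, 0], [0, 0.04, 0, 0, 0, 0]])

```text
t: 15.3
ee_pos: [0.5516, 0.237, 0.1765]
orientation: [-1.57, -0.002, 0.001]
force: [-0.8, -0.4, 3.7]
width: 0.0233
```

```bash
python3 - <<'E'
from h import *
o=robot.get_obs();print(o['ee_pos'],o['force'])
c=snap('scene','s7.png');save(c,'s7.npz')
im=c['image'];a=cv2.resize(im[150:310,400:520],(600,800),interpolation=cv2.INTER_CUBIC)[200:];cv2.imwrite('pics/s7a.png',np.clip(a[:,:,::-1].astype(int)*1.5,0,255).astype(np.uint8))
print(proj(c,[[.551,.237,.012+h] for h in (0.012,.126,.195)]).round(1).tolist(),robot.get_obs()['force'])
E
```

```text
[0.55156023 0.23701027 0.17654883] [-0.80823187 -0.42294606  3.72707791]
[[464.0, 270.8], [477.7, 222.9], [487.2, 189.7]] [-0.83964742 -1.08214468  6.25597172]
```

View pics/s7a.png

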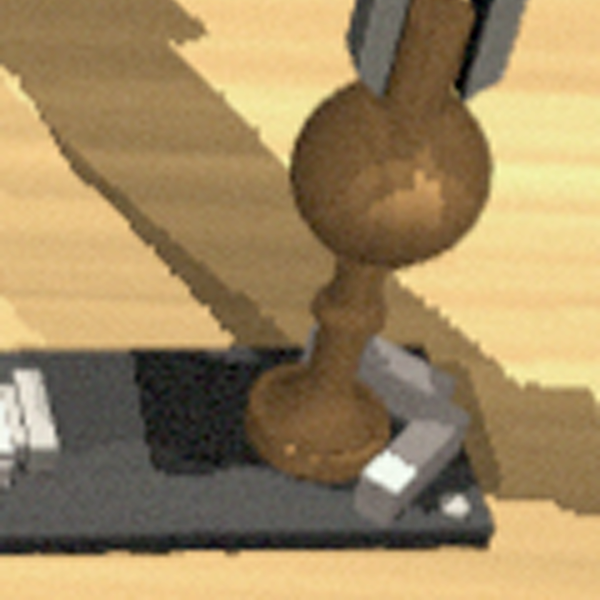

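Standing on the plate (force now upward). I'll ease the press, soften the grip, then open in small steps.

>>> step_arm(targets=[[0, -0.02, 0, 0, 0, 0], [0, -0.03, 0, 0, 0, 0], [0, -0.03, 0, 0, 0, 0], [0, -0.03, 0, 0, 0, 0]], newtons=4)

```text
t: 15.75
ee_pos: [0.5514, 0.237, 0.1771]
orientation: [-1.571, -0.001, 0.001]
force: [-0.6, -0.4, -2.2]
width: 0.0241
```

```bash
python3 -c "
from h import *
o=robot.get_obs();print(o['ee_pos'],o['force'],o['width'])"
```

```text
[0.55135501 0.23698189 0.17707199] [-0.61136665 -0.3910209  -2.16557385] 0.024104748307156504
```

>>> step_arm(targets=[[0, 0.015, 0, 0, 0, 0], [0, 0.015, 0, 0, 0, 0], [0, 0.015, 0, 0, 0, 0]])

```text
t: 16.05
ee_pos: [0.5514, 0.237, 0.1766]
orientation: [-1.571, -0.001, 0.001]
force: [0.5, -0.3, -1.9]
width: 0.0238
```

>>> step_arm(targets=[[0, 0, 0, 0, 0, 0], [0, 0, 0, 0, 0, 0], [0, 0, 0, 0, 0, 0], [0, 0, 0, 0, 0, 0], [0, 0, 0, 0, 0, 0]], grip=0)

```text
t: 16.55
ee_pos: [0.5515, 0.237, 0.1767]
orientation: [-1.571, -0.001, 0.001]
force: [-0.6, -0.2, -0.0]
width: 0.0471
```

```bash
python3 - <<'E'
from h import *
p,r=toolR();print(robot.get_obs()['force'])
c=snap('wrist','w8.png');w=wristc(c,p,r.as_matrix());print(p,proj(w,[.551,.237,.207]))
c=snap('scene','s8.png');save(c,'s8.npz')
im=c['image'];a=cv2.resize(im[150:310,400:520],(600,800),interpolation=cv2.INTER_CUBIC)[150:750];cv2.imwrite('pics/s8a.png',np.clip(a[:,:,::-1].astype(int)*1.5,0,255).astype(np.uint8))
E
```

```text
[-0.58904963 -0.1712056  -0.04304435]
[0.55145578 0.23699803 0.17665572] [[314.85005078 329.25187306]]
```

View pics/w8.png

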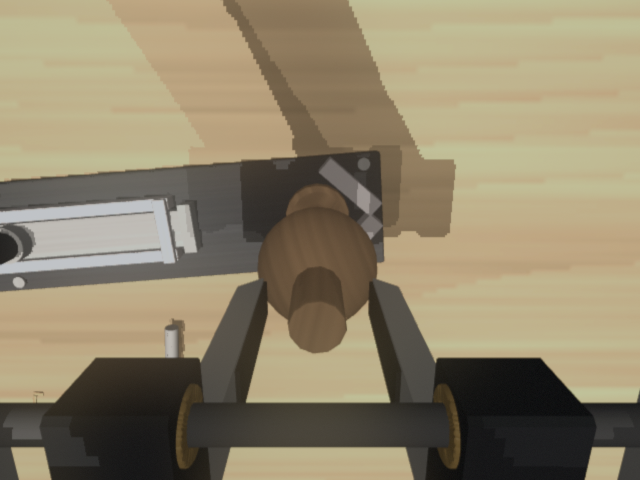

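View pics/s8a.png

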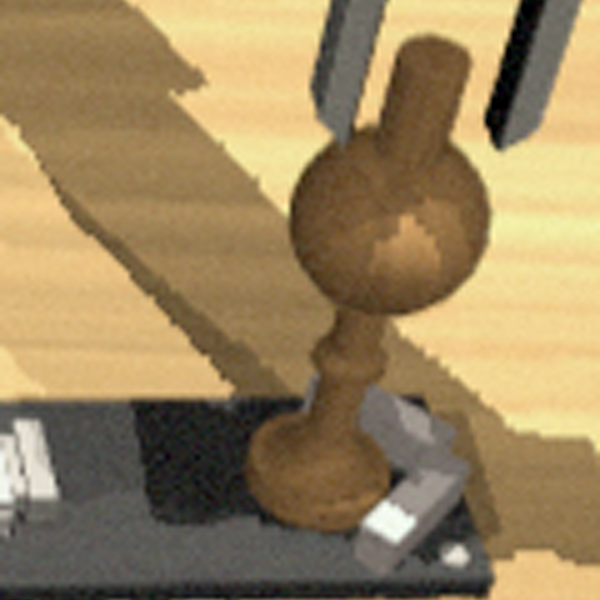

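Standing free in front of the V. Rising straight up.

>>> step_arm(targets=[[0, -0.3, 0, 0, 0, 0], [0, -0.8, 0, 0, 0, 0], [0, -1.4, 0, 0, 0, 0], [0, -2.1, 0, 0, 0, 0], [0, -2.8, 0, 0, 0, 0]])

```text
t: 17.15
ee_pos: [0.5513, 0.237, 0.2621]
orientation: [-1.57, -0.002, 0.001]
force: [-0.2, 0.5, 0.6]
width: 0.047
```

```bash
python3 -c "
from h import *
print(to_units([.5715,-.0130,.26],down(np.radians(94.7))))"
```

```text
(array([ 0.666,  0.066, -8.335]), array([-0.004, -0.773,  0.016]))
```

>>> step_arm(targets=[[0, 0, -1, 0, 0, 0], [0.1, 0, -2.4, 0, -0.1, 0], [0.2, 0, -3.8, 0, -0.3, 0], [0.3, 0, -5.2, 0, -0.5, 0], [0.45, 0, -6.4, 0, -0.77, 0]])

```text
t: 17.65
ee_pos: [0.565, 0.0425, 0.2629]
orientation: [-1.571, -0.002, 0.082]
force: [-0.3, -0.6, 1.0]
width: 0.0471
```

>>> step_arm(targets=[[0.05, 0, -0.8, 0, 0, 0], [0.1, 0, -1.5, 0, 0, 0], [0.1, 0, -1.9, 0, 0, 0], [0.1, 0, -1.9, 0, 0, 0], [0.1, 0, -1.9, 0, 0, 0]], grip=-1)

```text
t: 18.15
ee_pos: [0.5725, -0.0127, 0.2632]
orientation: [-1.57, -0.003, 0.082]
force: [-0.1, 0.0, 0.1]
width: 0.0835
```

```bash
python3 - <<'E'
from h import *
print(to_units([.5715,-.0130,.07],down(np.radians(94.7))))
p,r=toolR()
c=snap('wrist','w9.png');w=wristc(c,p,r.as_matrix());print(p,proj(w,[.5715,-.013,.102]))
E
```

```text
(array([-0.051,  6.439, -0.01 ]), array([-0.006,  0.004,  0.025]))
[ 0.57251164 -0.0127305   0.26315978] [[315.83049805 214.04499054]]
```

View pics/w9.png

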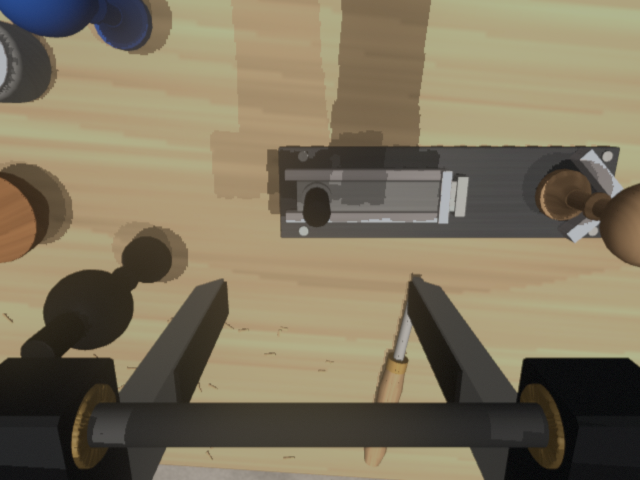

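The handle top at (316,212) is where predicted, and the piece stands at the V (foot at 562,195). Descending to the handle.

>>> step_arm(targets=[[-0.05, 1.3, 0, 0, 0, 0], [-0.05, 2.6, 0, 0, 0, 0], [-0.05, 3.9, 0, 0, 0, 0], [-0.05, 4.8, 0, 0, 0, 0], [-0.05, 4.8, 0, 0, 0, 0]])

```text
t: 18.7
ee_pos: [0.5683, -0.0103, 0.1158]
orientation: [-1.569, 0.005, 0.086]
force: [-1.4, -0.1, 0.1]
width: 0.0939
```

```bash
python3 -c "
from h import *
print(to_units([.5715,-.0130,.07],down(np.radians(94.7))))"
```

```text
(array([ 0.105,  1.525, -0.101]), array([-0.02 ,  0.04 , -0.047]))
```

>>> step_arm(targets=[[0.1, 0.6, -0.1, 0, 0, 0], [0.1, 1.2, -0.1, 0, 0, 0], [0.1, 1.5, -0.1, 0, 0, 0], [0.1, 1.5, -0.1, 0, 0, 0], [0.1, 1.5, -0.1, 0, 0, 0]])

```text
t: 19.2
ee_pos: [0.5722, -0.0125, 0.0719]
orientation: [-1.569, 0.003, 0.087]
force: [-0.5, -0.3, 0.8]
width: 0.0941
```

>>> step_arm(targets=[[0, 0, 0, 0, 0, 0], [0, 0, 0, 0, 0, 0], [0, 0, 0, 0, 0, 0], [0, 0, 0, 0, 0, 0], [0, 0, 0, 0, 0, 0]], grip=1, newtons=15)

```text
t: 19.7
ee_pos: [0.5722, -0.0126, 0.072]
orientation: [-1.569, 0.003, 0.087]
force: [-0.1, -0.9, -0.4]
width: 0.0572
```

>>> step_arm(targets=[[0, 0, 0, 0, 0, 0], [0, 0, 0, 0, 0, 0], [0, 0, 0, 0, 0, 0], [0, 0, 0, 0, 0, 0], [0, 0, 0, 0, 0, 0]])

```text
t: 20.2
ee_pos: [0.5722, -0.0129, 0.072]
orientation: [-1.569, 0.003, 0.087]
force: [1.6, -1.0, -0.6]
width: 0.0238
```

>>> step_arm(targets=[[0, 0, 0.3, 0, 0, 0], [0, 0, 0.75, 0, 0, 0], [0, 0, 1.2, 0, 0, 0], [0, 0, 1.65, 0, 0, 0], [0, 0, 2, 0, 0, 0]])

```text
t: 20.7
ee_pos: [0.567, 0.0492, 0.072]
orientation: [-1.568, 0.003, 0.088]
force: [2.6, -2.7, -3.5]
width: 0.0238
```

>>> step_arm(targets=[[0, 0, 0.1, 0, 0, 0], [0, 0, 0.17, 0, 0, 0], [0, 0, 0.24, 0, 0, 0], [0, 0, 0.3, 0, 0, 0], [0, 0, 0.33, 0, 0, 0]])

```text
t: 21.2
ee_pos: [0.5662, 0.0587, 0.072]
orientation: [-1.569, 0.003, 0.088]
force: [2.1, -2.2, -3.7]
width: 0.0238
```

```bash
cat > st.py <<'E'
from h import *
import sys
o=robot.get_obs();print(o['ee_pos'],o['force'],o['torque'],o['orientation'])
p=np.array(o['ee_pos'])[:2];a=np.radians(94.7);y=np.array([np.cos(a),np.sin(a)])
print('jaw est (stop=-0.0139 ->.110)',.110-(p-[.5715,-.0139])@y)
c=snap('scene',sys.argv[1]+'.png');save(c,sys.argv[1]+'.npz')
im=c['image'];a=cv2.resize(im[160:310,400:520],(600,750),interpolation=cv2.INTER_CUBIC)[150:];cv2.imwrite('pics/'+sys.argv[1]+'a.png',np.clip(a[:,:,::-1].astype(int)*1.5,0,255).astype(np.uint8))
E
python3 st.py s10
```

```text
[0.56624709 0.05868345 0.07195942] [ 2.07969462 -2.15562519 -3.71544094] [-0.52626207 -0.43563808 -0.00414144] [-1.56852377  0.00259472  0.0876184 ]
jaw est (stop=-0.0139 ->.110) 0.03723020634126625
```

View pics/s10a.png

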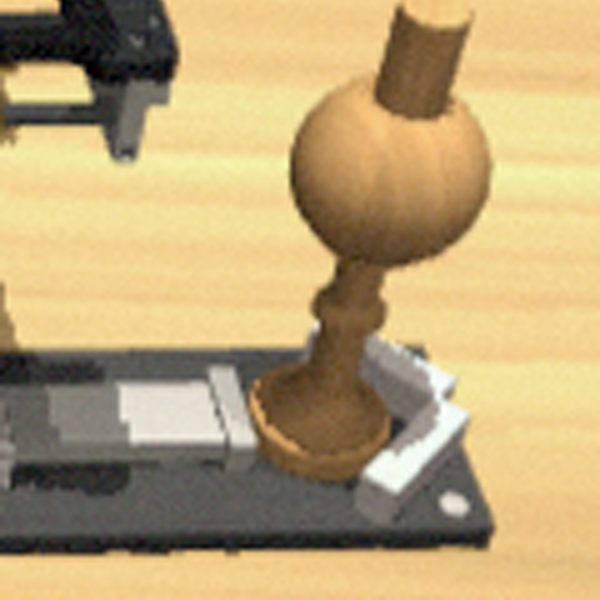

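The jaw is almost touching the foot and the piece is upright. Creeping forward and watching the force.

>>> step_arm(targets=[[0, 0, 0.03, 0, 0, 0], [0, 0, 0.06, 0, 0, 0], [0, 0, 0.09, 0, 0, 0], [0, 0, 0.12, 0, 0, 0], [0, 0, 0.15, 0, 0, 0]])

```text
t: 21.75
ee_pos: [0.566, 0.0627, 0.072]
orientation: [-1.569, 0.003, 0.087]
force: [2.0, -4.1, -1.4]
width: 0.0238
```

```bash
python3 st.py s11
```

```text
[0.56595062 0.06272477 0.0719783 ] [ 2.04563758 -4.07161355 -1.43965074] [-0.93060208 -0.48958469 -0.0072409 ] [-1.5691406   0.00251897  0.08738609]
jaw est (stop=-0.0139 ->.110) 0.03317817766954119
```

View pics/s11a.png

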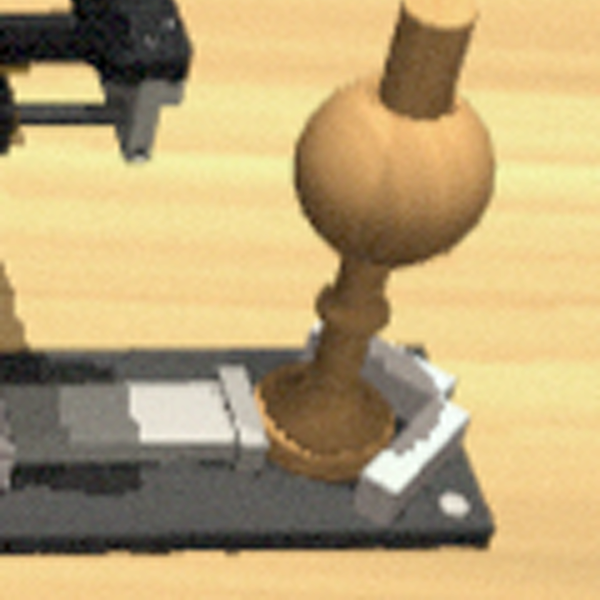

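>>> step_arm(targets=[[0, 0, 0.03, 0, 0, 0], [0, 0, 0.06, 0, 0, 0], [0, 0, 0.09, 0, 0, 0], [0, 0, 0.09, 0, 0, 0]])

```text
t: 22.2
ee_pos: [0.5657, 0.0656, 0.072]
orientation: [-1.569, 0.002, 0.088]
force: [2.7, -5.0, -2.9]
width: 0.0238
```

>>> step_arm(targets=[[0, 0, 0.02, 0, 0, 0], [0, 0, 0.04, 0, 0, 0], [0, 0, 0.04, 0, 0, 0]])

```text
t: 22.5
ee_pos: [0.5657, 0.0656, 0.072]
orientation: [-1.571, 0.003, 0.087]
force: [2.5, -5.9, -2.6]
width: 0.024
```

```bash
python3 st.py s12
```

```text
[0.56569379 0.0656324  0.07198973] [ 2.51406556 -5.86152064 -2.64300214] [-1.4135366  -0.55346345  0.03197188] [-1.57050237  0.0025917   0.08691535]
jaw est (stop=-0.0139 ->.110) 0.030259281785864844
```

Motion stopped at 0.0303 while the force rose, as expected for a seated foot. One more small push to confirm.

>>> step_arm(targets=[[0, 0, 0.03, 0, 0, 0], [0, 0, 0.06, 0, 0, 0], [0, 0, 0.08, 0, 0, 0]])

```text
t: 22.85
ee_pos: [0.5657, 0.0657, 0.072]
orientation: [-1.573, 0.003, 0.086]
force: [2.3, -9.3, -3.3]
width: 0.0233
```

```bash
python3 st.py s13
```

```text
[0.56566973 0.06568099 0.07197328] [ 2.28252934 -9.29670498 -3.29337241] [-1.91995326 -0.65973935  0.04028078] [-1.57315773  0.00278135  0.08567752]
jaw est (stop=-0.0139 ->.110) 0.030208887873683296
```

View pics/s13a.png

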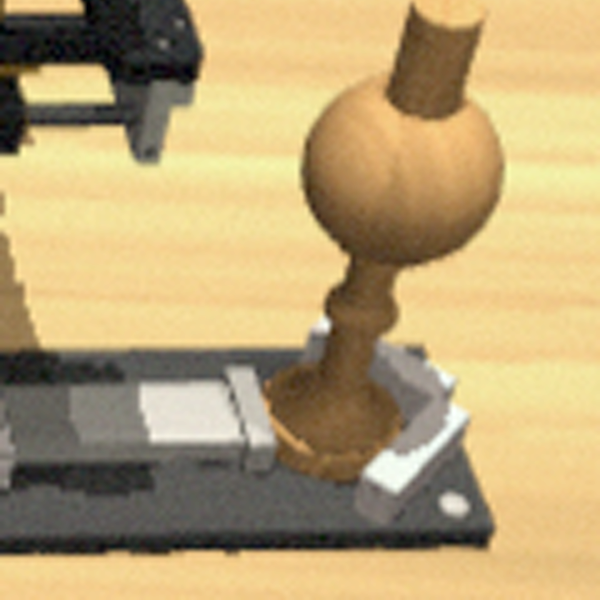

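>>> step_arm(targets=[[0, 0, 0, 0, 0, 0], [0, 0, 0, 0, 0, 0]])

```text
t: 23.1
ee_pos: [0.5657, 0.0656, 0.072]
orientation: [-1.573, 0.003, 0.086]
force: [2.0, -4.5, -2.7]
width: 0.0238
```

>>> step_arm(targets=[[0, 0, 0, 0, 0, 0], [0, 0, 0, 0, 0, 0], [0, 0, 0, 0, 0, 0], [0, 0, 0, 0, 0, 0], [0, 0, 0, 0, 0, 0]], grip=-0.2, newtons=4)

```text
t: 23.6
ee_pos: [0.5655, 0.0661, 0.072]
orientation: [-1.573, 0.003, 0.086]
force: [-0.1, 0.1, 0.4]
width: 0.0559
```

>>> step_arm(targets=[[0, -0.5, 0, 0, 0, 0], [0, -1.3, 0, 0, 0, 0], [0, -2.3, 0, 0, 0, 0], [0, -3.3, 0, 0, 0, 0], [0, -4.3, 0, 0, 0, 0]])

```text
t: 24.1
ee_pos: [0.5656, 0.0665, 0.2022]
orientation: [-1.573, 0.003, 0.086]
force: [0.1, 0.4, -1.0]
width: 0.0564
```

```bash
python3 - <<'E'
from h import *
p,r=toolR();print(p,robot.get_obs()['force'],robot.get_obs()['width'])
c=snap('wrist','w14.png');save(c,'w14.npz'); np.savez('w14p.npz',p=p,r=r.as_matrix())
E
python3 st.py s14
```

```text
[0.56558578 0.06652319 0.20218036] [ 0.11103222  0.35984917 -0.98493814] 0.05642523254532615
[0.56874784 0.06705531 0.20709342] [1.89331061 0.01440913 2.67573821] [ 0.05865856 -0.10238227 -0.02791755] [-1.57204841 -0.0053424   0.08596468]
jaw est (stop=-0.0139 ->.110) 0.029091407810637473
```

View pics/w14.png

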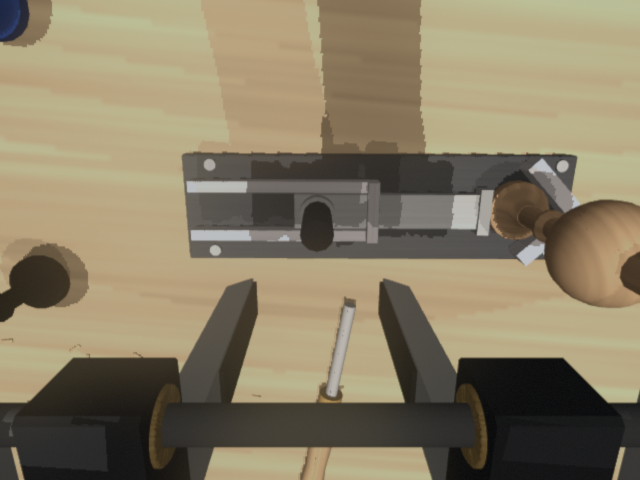

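View pics/s14a.png

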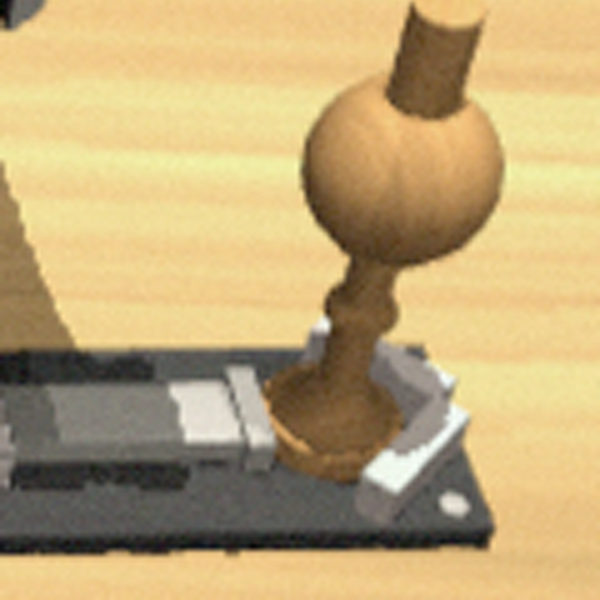

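The piece stands in the V, jaw against its foot, handle free. I'll settle the arm and run the last number checks.

>>> step_arm(targets=[[0, 0, 0, 0, 0, 0], [0, 0, 0, 0, 0, 0], [0, 0, 0, 0, 0, 0], [0, 0, 0, 0, 0, 0], [0, 0, 0, 0, 0, 0]])

```text
t: 24.7
ee_pos: [0.5682, 0.067, 0.2043]
orientation: [-1.572, -0.004, 0.086]
force: [-0.2, 0.5, 0.6]
width: 0.0564
```

```bash
python3 - <<'E'
from h import *
c=snap('scene','s15.png');s0=dict(np.load('scene0.npz'))
print(robot.get_obs()['qd'].round(3),robot.get_obs()['force'])
pr=proj(c,[[.5506,.2425,.012+h] for h in (.012,.126,.195)]);print('pred foot-top,ball,tip',pr.round(1).tolist())
# ball by circle fit
hsv=cv2.cvtColor(c['image'],cv2.COLOR_RGB2HSV)
g=cv2.cvtColor(c['image'][180:250,440:520],cv2.COLOR_RGB2GRAY);g=cv2.resize(g,None,fx=4,fy=4,interpolation=cv2.INTER_CUBIC)
h=cv2.HoughCircles(g,cv2.HOUGH_GRADIENT,1,500,param1=80,param2=20,minRadius=60,maxRadius=100)
print('ball',h[0,0,:2]/4+[440,180],h[0,0,2]/4)
d=np.abs(c['image'].astype(int)-s0['image'].astype(int)).sum(2)
for n,(a,b,e,f) in dict(bowl=(120,255,180,302),tin=(152,205,198,252),gouge=(380,312,408,465)).items(): print(n,'changed px',(d[b:f,a:e]>60).sum())
q=np.load('w14p.npz');w=wristc(dict(np.load('w14.npz')),q['p'],q['r'])
print('ball wrist pred',proj(w,[.5506,.2425,.138]),'handle',onz(w,318,233,.102))
E
```

```text
[-0.    -0.006 -0.001 -0.002  0.002 -0.     0.001] [-0.42331441  0.26759711  0.27831208]
pred foot-top,ball,tip [[467.0, 270.8], [480.9, 222.9], [490.6, 189.7]]
ball [480.625 223.375] 19.9
bowl changed px 0
tin changed px 0
gouge changed px 0
ball wrist pred [[605.54819392 254.0542466 ]] handle [0.56267855 0.06753135 0.102     ]
```

View pics/s15.png

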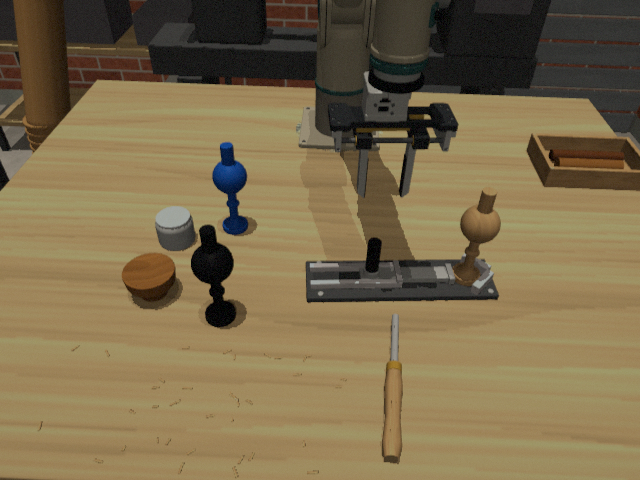

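```bash
python3 -c "
from bench import robot
print(robot.close_job())"
```

```text
the job is handed in; nothing more can be done
None
```

The pale wooden piece is standing upright in the V with the jaw closed on its foot. The job was handed in at about 25 s. No verdict is reported, so what follows is from my own measurements.

**What I did:**
1. Pulled the jaw back to its stop. The force rose to 6.9 N with the jaw at about 0.110.
2. Lifted the piece by its tip, carried it at about 0.2 m/s and stood it about 5 mm in front of the seat, then let go.
3. Slid the jaw forward until the foot was held in the V. Motion stopped at a jaw value of about 0.030 while the push rose from 4 to 9 N. I then let go of the handle and moved clear.

**Last checks:**
- **Piece:** the ball was at (480.6, 223.4) in the scene view. An upright, seated piece should show it at (480.9, 222.9). The wrist view also agreed.
- **Bowl, tin and gouge:** none of their pixels had changed from the first scene picture.
- **Arm:** still, with near-zero force.

**Where measurements disagreed:**
- The two fixed cameras differed by up to about 6 mm in x at some points early on. I used the closer wrist views instead.
- The seat position worked out from the jaw's stop differed by about 2 mm along the slide from the wrist view. That did not matter, because the jaw pushed the foot into the V.

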